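Fit the jog knob on the tape press and hold it pressed

TASK

The jog knob has come off the small roller tape press. Pick up the flat black pointer knob (the one with the D-shaped hole) from the bench, turn it to match the D-shaped spindle of the press, push it down onto the spindle until it sits on the shoulder, and keep pushing so that the sprung spindle goes fully in. Finish while still holding the knob pressed in, and leave the other loose things on the bench where they are.

Things in the scene. Friction and masses are not known exactly. Their poses are not given: they have to be found in the camera images.
- knob_center (a point): Centre (half-way up) of the flat black plastic knob, 12 mm thick, 45 g, lying on the bench. A 60 mm disc with two parallel grip flats 44 mm apart, 40 mm long, facing its +y and -y, and a 10 mm wide pointer nose reaching 41 mm from the centre along +x. A D-shaped hole goes right through: 22 mm in diameter, its flat 6.2 mm from the centre on the +x (pointer) side. z up. Grip it across the flats.
- spindle_seat (a point): On the spindle axis of the press, on the shoulder where the knob's underside comes to rest: 84 mm over the bench with the spindle out; sinks as it is pressed. From here a steel D-shaft, 20 mm in diameter, stands 18 mm up (top 3.5 mm tapered); its flat faces +x, 5 mm off the axis. The knob fits with its +x along this +x, within about 8 degrees. Shoulder 34 mm wide, index finger to +x. z up.
- press: The fixed roller tape press; origin on the bench under the spindle axis. Grey housing round the spindle 120 x 120 mm, top 50 mm over the bench (steel ring to 54 mm). A pair of rollers in a frame, 190 mm wide along y and 115 mm high, is centred 135 mm along +x, away from the robot, with a fixed wooden strip in it. z up.
- spindle_press (a joint): How far the sprung spindle is pressed straight down: 0 = out, 0.008 m = fully in, against a stop. It takes about 6 N to start and 14 N at the stop, and springs back when let go.
- spindle_turn (a joint): Angle of the spindle on the press, rad; it turns stiffly (0.15 N m) and stays where it is. It need not be turned; spindle_seat shows the resulting direction.
- spacer_center (a point): Centre of a loose black plastic spacer ring, 60 mm in diameter, 12 mm thick, with a plain round 24 mm hole; not to be used or disturbed.
- tape_center (a point): Centre of a loose roll of paper-white tape lying flat, 72 mm in diameter, 24 mm high; not to be disturbed.
- strip_center (a point): Centre of a loose wooden strip lying flat, 28 x 170 x 18 mm (x, y, z); not to be disturbed.
There are look-alikes about, which are no part of the job. What is shaped like the part that bears knob_center but pink is not meant.

How it is judged:
On the way:
1. the knob is lifted off the bench in the gripper (height (world z) of knob_center above 0.035 m and contact force between the fingers and knob above 1 N and not (horizontal distance between knob_center and spindle_seat below 0.03 m)), for 0.1 s.
At the end, for the whole second after the job is handed in: The knob sits on the spindle (centre within 3 mm of the axis, underside within 2.5 mm of the shoulder, D matched, tilted less than 6 degrees) and the gripper, still on the knob, keeps the spindle pressed in by more than 6 of its 8 mm (horizontal distance between knob_center and spindle_seat below 0.003 m and z of knob_center in the frame of spindle_seat between 0.003 and 0.0085 m and angle between the x axis of knob_center and the x axis of spindle_seat, either way round below 0.3 rad and angle between knob_center's own z axis and vertical below 0.1 rad and value of joint spindle_press above 0.006 m and contact force between the fingers and knob above 3 N and contact force between knob and spindle_press above 4 N and not (linear speed of knob above 0.02 m/s)); the arm keeps its last pose, push and grip.
It fails at once if the spacer ring is moved more than 20 mm (distance of spacer_center from where it was at the start of the episode above 0.02 m).
It fails at once if the tape roll is moved more than 20 mm (distance of tape_center from where it was at the start of the episode above 0.02 m).
It fails at once if the wooden strip is moved more than 20 mm (distance of strip_center from where it was at the start of the episode above 0.02 m).
It also fails if it takes over 38 s, if anything falls off the work surface, if the arm or the gripper's body presses on something with over 40 N, if the wrist force passes 120 N, or if a joint passes its speed limit or range.

ROBOT

A 7-joint arm with a two-finger parallel gripper is mounted at the origin on the work surface. World frame = base frame: x ahead of the robot, y to its left, z up, the work surface at z = 0. Lengths are in m, angles in rad, forces in N, time in s.
With the tool pointing down it reaches from about 0.425 to 0.875 m from the base axis. Payload 4.7 kg.
Tool frame: the origin (TCP) lies on the centre line of the jaws, within the pads' length; the fingertips stand ahead of it and the grasp point (between the pads) lies 8 mm behind it (ctrl.finger_overhang is the x of the fingertips in the tool frame, in m); x points along the fingers, z is the direction in which the jaws open and shut, and the axes are right-handed (so a half turn about x gives the same grasp; the last joint's range is limited). The gripper opens to 87 mm and grips with 3 to 60 N. Pads are 19 mm wide; open, the fingers measure 117 mm over their backs; the gripper's body (75 mm by 190 mm) begins 51 mm behind the grasp point.
Start: joints at [1.314, 0.321, -0.07, 1.45, 0.023, 1.371, -0.057], TCP at [0.174, -0.626, 0.196] pointing down, gripper open.
Joint ranges: [-2.86, 2.86], [-0.3, 2.09], [-1.38, 1.24], [0.06, 2.45], [-1.56, 4.7], [0.09, 2.05], [-2.69, 2.69]. Speed limits (rad/s): [2.57, 2.57, 3.14, 3.14, 3.14, 3.14, 3.14].

INTERFACE

Orientations are given as a rotation vector (axis times angle).
In Python, from bench import readout, viewer, job, nets, ctrl gives the robot as it stands.
- The arm moves only by the shell command python3 -m creep 'ROWS' [FORCE]. ROWS is JSON, a list of rows, each an object with "linear": the shift along the tool's x, y, z in m, a list of three; "twist": the turn, a rotation vector about the tool's x, y, z in degrees, a list of three; "fingers": the gripper's target within -1 to 1 (shut at 1, half-way at 0, fully open at -1). A call has 1 to 8 rows; each row is the pose to reach, as a shift and turn from the pose commanded when the call began, along the tool's axes at that moment; what a row does not reach only later rows make up. A row lasts 1/12 s, in which the tool goes at most 41.7 mm and 7.16 degrees, less where a joint would pass 70% of its speed; a pose out of reach is approached as far as the arm can. A call with a gripper value outside its range is refused whole. The fingers move at their own pace and stop on an object; FORCE is the grip in N (left out, the last holds). Time passes only in rows, so rows that repeat a pose let the fingers close. It gives the time, the measured TCP pose, the force and the opening at its end, in the units of the state.
- readout.get_state(): the state, without advancing time (a new reading comes with each control period).
- viewer.get_image(name): name is "side" or "top" or "wrist"; returns (picture, depth): 420x560x3 uint8, red, green, blue; 420x560 float32, m along the optical axis (not along the pixel's ray), 0 where there is no reading.
- viewer.camera_params(name): a dict with "K" (3x3 intrinsics, pixels), "k1" (the pictures are not rectified: a ray, as slopes to the right and down, at radius r is drawn at 1 + k1 r^2 times it, then the intrinsics apply), "cam_to_world" (4x4, takes a point from camera to world coordinates). Camera axes: x right, y down, z forward; pixel columns grow to the right and rows downward; lengths in m; the calibration is good to about 2 mm. A picture is of the moment at which its call begins: read the wrist's pose just before it. camera_params takes no time and is no camera call; for the wrist camera it gives the pose at the moment of the call.
- job.close_job(): hands the job in, once; it reports no verdict.
Trained networks look in the newest picture that a camera, given by its name, has taken for a name from the list of things; names that differ only in an ending like _2 or _b are one class to them, and where a whole thing is asked for, a point or a joint stands for the part that bears it (a point fixed in the world has none). Each returns a list of dicts, best first, with "conf" (0 to 1); they miss things now and then, are a little off and sometimes report something else, mostly with a low value. They report only what shows in the picture. A call takes as long as a camera call. They do not tell look-alikes from the thing itself.
- nets.boxes_of(camera, label): "centre" ([x, y, z] in m, in world coordinates, good to about 4 mm: the middle of the surface that is visible of it).
- nets.place_of(camera, label): "centre" ([x, y, z] in m, in world coordinates, good to about 4 mm: a listed point, or the origin of a listed thing).
The state is a dict: "time": time; "joint_positions": joint angles; "qd": joint speeds; "joint_torque": joint torques, N m; "position": TCP position; "tool_rot": TCP orientation; "ft_force": force on the tool from outside, world axes, zero at the start; "torque": the same for the moment, N m; "grip_width": opening from 0.0 (shut) to 1.0 (fully open).
Only numpy, scipy, OpenCV 4.12 (cv2) and the standard library are available. Lean on these libraries where they do the work, as an engineer would, in place of code of your own. Each camera call takes 0.05 s, during which the arm holds its last target.

## Working session

There is one attempt and no reset: what is moved stays moved. The work goes in short steps, Python scripts to look and compute and a shell command to move; the robot and the scene stay as the last step left them, time stands still between calls to the robot, and variables do not carry over. Pictures are saved under pics/ and viewed, and the job is handed in when it is done.

```bash
ls; mkdir -p pics
cat > h.py <<'E'
import numpy as np,cv2
from bench import readout, viewer, job, nets, ctrl
from scipy.spatial.transform import Rotation as R
def p2w(P,px,d):
    K=P["K"];k1=P["k1"]
    K=np.array(K);xd=np.array([(px[0]-K[0,2])/K[0,0],(px[1]-K[1,2])/K[1,1]])
    u=xd.copy()
    for _ in range(20): u=xd/(1+k1*(u@u))
    return (np.array(P["cam_to_world"])@np.array([u[0]*d,u[1]*d,d,1]))[:3]
def cloud(P,dep):
    K=np.array(P["K"]);k1=P["k1"];v,u=np.indices(dep.shape)
    x=(u-K[0,2])/K[0,0];y=(v-K[1,2])/K[1,1];a,b=x.copy(),y.copy()
    for _ in range(20):
        s=1+k1*(a*a+b*b);a=x/s;b=y/s
    p=np.stack([a*dep,b*dep,dep,np.ones_like(dep)],-1)
    return (p@np.array(P["cam_to_world"]).T)[...,:3]
def save(n,im): cv2.imwrite("pics/"+n+".png",im[...,::-1])
E
python3 - <<'E'
from h import *
s=readout.get_state();print(s,ctrl.finger_overhang)
for c in ["top","side","wrist"]:
    P=viewer.camera_params(c);im,d=viewer.get_image(c);save(c+"0",im);np.savez(c+"0.npz",im=im,d=d,K=P["K"],k1=P["k1"],T=P["cam_to_world"])
    print(c,np.round(P["cam_to_world"],3).tolist(),P["k1"])
    if c=="top":
        for l in ["knob_center","spindle_seat","spacer_center","tape_center","strip_center","press"]:
            print(l,[(np.round(r["centre"],3),round(r["conf"],2)) for r in nets.place_of(c,l)])
E
```

```text
pics
{'time': 0.0, 'joint_positions': array([ 1.31408495,  0.32185192, -0.07009008,  1.45167528,  0.0226257 ,
        1.37075831, -0.05689717]), 'qd': array([-7.46454790e-05,  6.69033204e-04,  1.47286042e-06,  3.17229068e-04,
        1.53649831e-04, -6.02764769e-04,  5.74674695e-04]), 'joint_torque': array([ 1.49911205e-05, -4.91287529e+01, -4.03597103e-01, -3.12532425e+01,
       -6.38019713e-02,  4.37625451e-02,  1.61838766e-04]), 'position': array([ 0.1736692 , -0.62575606,  0.19504267]), 'tool_rot': array([ 1.00850455,  1.32686784, -1.00674633]), 'ft_force': array([0.30325364, 0.18375544, 0.17110701]), 'torque': array([ 0.01432924, -0.02009952, -0.01935368]), 'grip_width': 1.001596888738748} 0.011
top [[0.02, -0.992, 0.126, 0.316], [-1.0, -0.019, 0.009, -0.062], [-0.006, -0.126, -0.992, 1.362], [0.0, 0.0, 0.0, 1.0]] 0.05176458923229627
knob_center [(array([ 0.582, -0.284,  0.008]), 0.9), (array([ 0.452, -0.273,  0.005]), 0.73), (array([ 0.488, -0.39 ,  0.005]), 0.64), (array([ 0.346, -0.261,  0.004]), 0.55)]
spindle_seat [(array([0.564, 0.12 , 0.085]), 0.58)]
spacer_center [(array([ 0.633, -0.168,  0.003]), 0.73)]
tape_center [(array([ 0.448, -0.084,  0.01 ]), 0.63)]
strip_center [(array([0.341, 0.233, 0.01 ]), 0.57)]
press [(array([0.565, 0.122, 0.002]), 0.86)]
side [[-0.696, -0.499, 0.516, -0.023], [-0.718, 0.495, -0.49, 0.444], [-0.011, -0.711, -0.703, 0.788], [0.0, 0.0, 0.0, 1.0]] -0.015990759804994467
wrist [[0.267, -0.92, -0.286, 0.253], [-0.964, -0.255, -0.079, -0.605], [-0.001, 0.297, -0.955, 0.383], [0.0, 0.0, 0.0, 1.0]] 0.025425952166282732
```

View pics/top0.png

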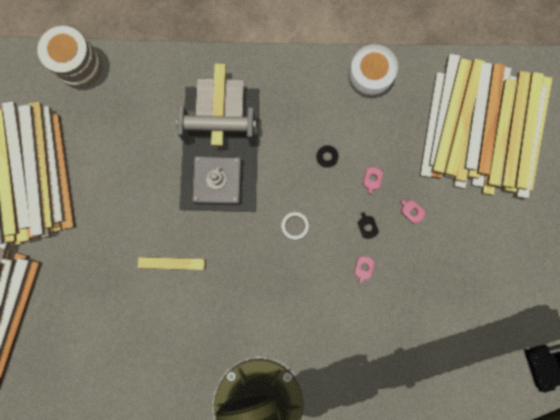

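View pics/side0.png

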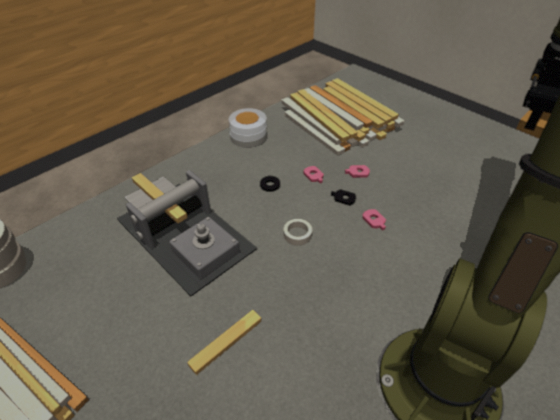

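View pics/wrist0.png

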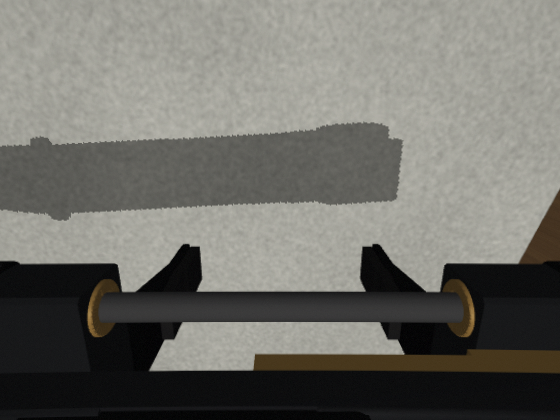

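Candidates in the top view are a black knob with a nose at (368,227), pink look-alikes at (373,180), (413,211) and (365,268), and the black spacer ring, plain and round, at (327,156). I choose the black one at (368,227) and check it in a close crop.

Run:
```python
from h import *
z=np.load("top0.npz");im,d=z["im"],z["d"];P=dict(K=z["K"],k1=float(z["k1"]),cam_to_world=z["T"])
print(P["K"])
W=cloud(P,d)
a=cv2.resize(im[200:255,340:400],None,fx=7,fy=7,interpolation=cv2.INTER_CUBIC)
b=cv2.resize(im[150:210,185:250],None,fx=6,fy=6,interpolation=cv2.INTER_CUBIC)
c=np.zeros((400,820,3),np.uint8);c[:385,:420]=a[:385];c[:360,420:810]=b
save("crop0",c[:, :800])
def seg(u0,u1,v0,v1,th):
    m=np.zeros(d.shape,bool);m[v0:v1,u0:u1]=im[v0:v1,u0:u1].max(-1)<th
    return m
m=seg(350,390,208,245,45)
p=W[m];print(m.sum(),p.mean(0),np.median(p[:,2]),p.min(0),p.max(0))
print("bench z",np.median(W[230:250,385:400,2]))
# spindle heights
q=W[150:210,185:250].reshape(-1,3);
for lo,hi in[(.045,.06),(.075,.09),(.094,.11)]:
    k=q[(q[:,2]>lo)&(q[:,2]<hi)];print(lo,len(k),k.mean(0) if len(k) else 0, (k.min(0)+k.max(0))/2 if len(k) else 0)
```

```text
[[520.29824156   0.         281.94329502]
 [  0.         520.29824156 211.20592347]
 [  0.           0.           1.        ]]
194 [ 0.45220171 -0.27410562  0.01224607] 0.012054432293505668 [ 0.42589228 -0.29671105  0.00399366] [ 0.4835539  -0.25073969  0.0206902 ]
bench z 2.9667563762436622e-05
0.045 1891 [0.55902883 0.11994307 0.05041001] [0.56046551 0.12023004 0.05237966]
0.075 106 [0.56205829 0.11892972 0.08342203] [0.565789   0.12026564 0.08320684]
0.094 44 [0.55843689 0.12010467 0.10015754] [0.55896591 0.11959835 0.09992329]
```

View pics/crop0.png

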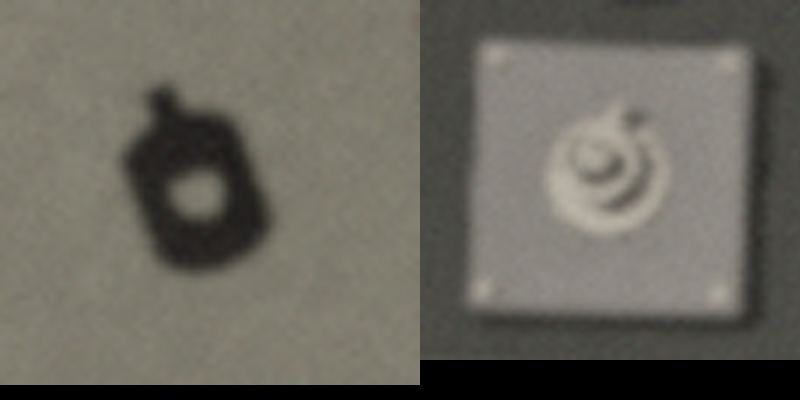

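The black part at crop (197,190) has grip flats, a nose pointing up-left and a D hole, so it is the knob (yaw about +22°). Its height of 12 mm and its size fit the description. The spindle finger points slightly to the right (yaw about -14°). Next I compute the approach.

```bash
cat >> h.py <<'E'
def goal(pos,yaw_z,s=None):
    """shift/twist to TCP pos, tool x down, tool z along yaw (deg), nearest of half turns"""
    s=s or readout.get_state();p0=s["position"];R0=R.from_rotvec(s["tool_rot"]).as_matrix()
    best=None
    for k in (0,180):
        y=np.radians(yaw_z+k);zz=np.array([np.cos(y),np.sin(y),0]);x=np.array([0,0,-1.]);M=np.stack([x,np.cross(zz,x),zz],1)
        tw=np.degrees(R.from_matrix(R0.T@M).as_rotvec())
        if best is None or np.linalg.norm(tw)<np.linalg.norm(best):best=tw
    print("linear",np.round(R0.T@(np.array(pos)-p0),4).tolist(),"twist",np.round(best,2).tolist())
def st():
    s=readout.get_state();M=R.from_rotvec(s["tool_rot"]).as_matrix()
    print(round(s["time"],2),"pos",np.round(s["position"],4),"x",np.round(M[:,0],3),"z yaw",round(np.degrees(np.arctan2(M[1,2],M[0,2])),2),"F",np.round(s["ft_force"],2),"w",round(s["grip_width"],3),"q",np.round(s["joint_positions"],2))
E
python3 - <<'E'
from h import *
st();goal([.452,-.274,.16],22+90)
E
```

```text
0.45 pos [ 0.1738 -0.6263  0.1961] x [-0.  0. -1.] z yaw -74.49 F [-0.02 -0.22 -0.52] w 0.997 q [ 1.31  0.32 -0.07  1.45  0.02  1.37 -0.06]
linear [0.0361, 0.3623, -0.2651] twist [-6.49, -0.01, 0.0]
```

```bash
T='{"linear":[0.036,0.362,-0.265],"twist":[-6.5,0,0],"fingers":-1}'
python3 -m creep '[{"linear":[0.036,0.362,-0.265],"twist":[-6.5,0,0],"fingers":-1},{"linear":[0.036,0.362,-0.265],"twist":[-6.5,0,0],"fingers":-1},{"linear":[0.036,0.362,-0.265],"twist":[-6.5,0,0],"fingers":-1},{"linear":[0.036,0.362,-0.265],"twist":[-6.5,0,0],"fingers":-1},{"linear":[0.036,0.362,-0.265],"twist":[-6.5,0,0],"fingers":-1},{"linear":[0.036,0.362,-0.265],"twist":[-6.5,0,0],"fingers":-1},{"linear":[0.036,0.362,-0.265],"twist":[-6.5,0,0],"fingers":-1},{"linear":[0.036,0.362,-0.265],"twist":[-6.5,0,0],"fingers":-1}]' 25
python3 - <<'E'
from h import *
st();goal([.452,-.274,.16],22+90)
E
```

```text
time: 1.12
position: [0.3806, -0.3639, 0.1697]
tool_rot: [0.921, 1.366, -0.922]
ft_force: [1.2, -0.2, 0.7]
grip_width: 0.998
1.12 pos [ 0.3806 -0.3639  0.1697] x [ 0.    -0.001 -1.   ] z yaw -68.0 F [ 1.19 -0.21  0.67] w 0.998 q [ 1.    0.09 -0.31  1.78  0.03  1.27 -0.5 ]
linear [0.0097, 0.0998, -0.0566] twist [0.0, 0.06, -0.0]
```

```bash
python3 -m creep '[{"linear":[0.01,0.1,-0.0566],"twist":[0,0,0],"fingers":-1},{"linear":[0.01,0.1,-0.0566],"twist":[0,0,0],"fingers":-1},{"linear":[0.01,0.1,-0.0566],"twist":[0,0,0],"fingers":-1},{"linear":[0.01,0.1,-0.0566],"twist":[0,0,0],"fingers":-1},{"linear":[0.01,0.1,-0.0566],"twist":[0,0,0],"fingers":-1}]'
python3 - <<'E'
from h import *
P=viewer.camera_params("wrist");im,d=viewer.get_image("wrist");save("w1",im);np.savez("w1.npz",im=im,d=d,K=P["K"],k1=P["k1"],T=P["cam_to_world"]);st()
E
```

```text
time: 1.53
position: [0.4525, -0.2734, 0.1596]
tool_rot: [0.918, 1.369, -0.918]
ft_force: [-1.0, 0.1, -0.4]
grip_width: 1.002
1.58 pos [ 0.4512 -0.2755  0.1596] x [-0.    -0.001 -1.   ] z yaw -67.9 F [-0.52 -0.35  0.17] w 0.998 q [ 0.88  0.11 -0.4   1.79  0.04  1.25 -0.72]
```

View pics/w1.png

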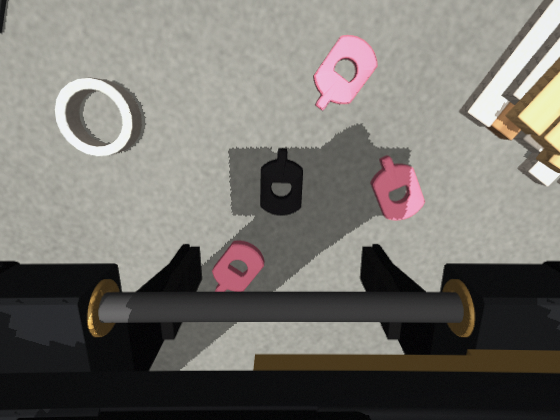

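The knob is at (281,188) with its nose straight up at (282,153). Pink look-alikes are at (240,265), (397,192) and (346,70). Now measuring them.

Run:
```python
from h import *
z=np.load("w1.npz");im,d=z["im"],z["d"];P=dict(K=z["K"],k1=float(z["k1"]),cam_to_world=z["T"])
W=cloud(P,d);s=readout.get_state();M=R.from_rotvec(s["tool_rot"]).as_matrix()
m=np.zeros(d.shape,bool);m[140:225,250:312]=im[140:225,250:312].max(-1)<45
m&=(W[...,2]>.008)&(W[...,2]<.016)
p=W[m];print(m.sum(),np.median(p[:,2]),p[:,2].std())
# plan raster -> hole, outline
r=cv2.minAreaRect(p[:,:2].astype(np.float32)*1000);print(r)
def fit(p):
    # fit model: yaw & centre by maximizing overlap
    from scipy.optimize import minimize
    def inside(q):
        x,y=q[:,0],q[:,1]
        o=((x*x+y*y<30**2)&(abs(y)<22))|((x>0)&(x<41)&(abs(y)<5))
        h=(x*x+y*y<121)&(x<6.2)
        return o&~h
    g=np.stack(np.meshgrid(np.arange(-70,70,.7),np.arange(-70,70,.7)),-1).reshape(-1,2)
    c0=p[:,:2].mean(0)*1000
    H,_,_=np.histogram2d(p[:,0]*1000-c0[0],p[:,1]*1000-c0[1],bins=[np.arange(-70,71,1.5)]*2)
    occ=cv2.GaussianBlur((H>0).astype(np.float32),(3,3),0)
    cc=np.arange(-70,69,1.5)+.75;X,Y=np.meshgrid(cc[:occ.shape[0]],cc[:occ.shape[1]],indexing='ij')
    best=(1e9,)
    for yaw in np.arange(-180,180,30):
        def f(t):
            a=np.radians(t[2]);c,sn=np.cos(a),np.sin(a);tot=0
            for ox in(-.5,0,.5):
                for oy in (-.5,0,.5):
                    x=X+ox-t[0];y=Y+oy-t[1]
                    tot=tot+inside(np.stack([(c*x+sn*y).ravel(),(-sn*x+c*y).ravel()],1))
            return ((tot/9-occ.ravel())**2).sum()
        rr=minimize(f,[0,0,yaw],method="Nelder-Mead",options=dict(initial_simplex=[[0,0,yaw],[5,0,yaw],[0,5,yaw],[0,0,yaw+20]]))
        if rr.fun<best[0]:best=(rr.fun,rr.x)
    print("knob xy",(best[1][:2]+c0)/1000,"yaw",best[1][2],"cost",best[0],(occ.sum()))
fit(p)
for v,u in [(265,240),(192,397)]:
    mm=np.zeros(d.shape,bool);mm[v-40:v+27,u-40:u+40]=True
    mm&=(im[...,0].astype(int)-im[...,1]>60)
    q=(W[mm]-s["position"])@M;print("pink tool yz",q.min(0),q.max(0))
q=(p-s["position"])@M;print("knob tool",q.min(0),q.max(0))
```

```text
1845 0.010684730529018971 0.0007538323398367214
((456.1531677246094, -272.71844482421875), (69.06341552734375, 43.720603942871094), 20.445688247680664)
knob xy [ 0.45109221 -0.27462962] yaw 20.50532809102638 cost 16.141107253086417 965.0
pink tool yz [-0.18722164 -0.12273556 -0.07912648] [ 0.15340479  0.08371811 -0.00120768]
pink tool yz [-0.18722164 -0.03271228 -0.00120768] [0.16135235 0.08371811 0.15114624]
knob tool [ 0.14655813 -0.02865456 -0.02322653] [0.1515795  0.04023004 0.02117404]
```

Run:
```python
from h import *
st();goal([.4511,-.2746,.0135],20.5+90)
```

```text
1.58 pos [ 0.4512 -0.2755  0.1596] x [-0.    -0.001 -1.   ] z yaw -67.9 F [-0.52 -0.35  0.17] w 0.998 q [ 0.88  0.11 -0.4   1.79  0.04  1.25 -0.72]
linear [0.1461, 0.0003, -0.001] twist [1.6, 0.03, 0.03]
```

```bash
python3 -m creep '[{"linear":[0.04,0,-0.001],"twist":[1.6,0,0],"fingers":-1},{"linear":[0.08,0,-0.001],"twist":[1.6,0,0],"fingers":-1},{"linear":[0.115,0,-0.001],"twist":[1.6,0,0],"fingers":-0.6},{"linear":[0.135,0,-0.001],"twist":[1.6,0,0],"fingers":-0.4},{"linear":[0.146,0,-0.001],"twist":[1.6,0,0],"fingers":-0.3},{"linear":[0.146,0,-0.001],"twist":[1.6,0,0],"fingers":-0.3},{"linear":[0.146,0,-0.001],"twist":[1.6,0,0],"fingers":-0.3}]' 45
python3 - <<'E'
from h import *
st();goal([.4511,-.2746,.0135],20.5+90)
im,d=viewer.get_image("wrist");save("w2",im);st()
E
```

```text
time: 2.17
position: [0.4506, -0.276, 0.014]
tool_rot: [0.944, 1.356, -0.944]
ft_force: [0.2, 1.2, 1.1]
grip_width: 0.71
2.17 pos [ 0.4506 -0.276   0.014 ] x [ 0.    -0.001 -1.   ] z yaw -69.69 F [0.22 1.16 1.14] w 0.71 q [ 0.85  0.26 -0.39  1.94  0.12  0.97 -0.81]
linear [0.0005, 0.0009, -0.0011] twist [-0.19, 0.03, -0.0]
2.22 pos [ 0.4516 -0.2761  0.015 ] x [ 0.002 -0.002 -1.   ] z yaw -69.66 F [-0.53 -0.49  0.54] w 0.687 q [ 0.85  0.26 -0.39  1.94  0.12  0.97 -0.81]
```

View pics/w2.png

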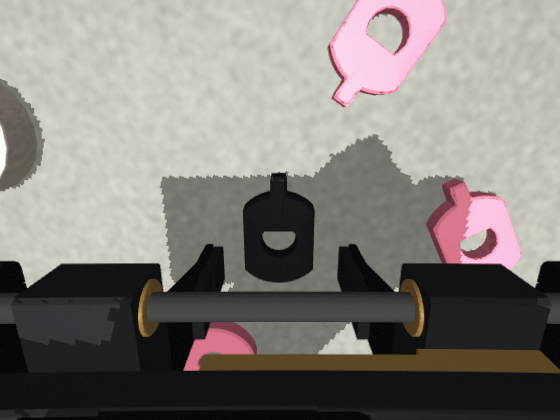

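Run:
```python
from h import *
P=viewer.camera_params("wrist");T=np.linalg.inv(P["cam_to_world"]);K=np.array(P["K"])
s=readout.get_state();M=R.from_rotvec(s["tool_rot"]).as_matrix()
for t in [(0,0,0),(.011,0,0),(.011,.0095,.032),(.011,-.0095,.032),(-.02,0.0095,.032),(-.02,-.0095,.032),(.007,0,.022)]:
    c=T[:3,:3]@(s["position"]+M@np.array(t))+T[:3,3];x=c[:2]/c[2];x=x*(1+P["k1"]*(x@x));print(t,K[:2,:2]@x+K[:2,2],c[2])
im,d=viewer.get_image("wrist");np.savez("w2.npz",im=im,d=d,K=P["K"],k1=P["k1"],T=P["cam_to_world"])
W=cloud(P,d)
for px in [(222,280),(222,250),(215,260),(214,300),(345,262),(345,250),(279,200),(279,268),(200,300)]: 
    print(px,(W[px[1],px[0]]-s["position"])@M,im[px[1],px[0]])
```

```text
(0, 0, 0) [279.9115323  243.87013944] 0.20306877272415108
(0.011, 0, 0) [279.95145899 237.0297264 ] 0.21357345299303243
(0.011, 0.0095, 0.032) [329.93351041 223.25468624] 0.21073599888898215
(0.011, -0.0095, 0.032) [328.67778383 250.46036907] 0.21637327584731134
(-0.02, 0.0095, 0.032) [338.00161226 242.62563126] 0.18113189994940737
(-0.02, -0.0095, 0.032) [336.32242551 273.60128609] 0.1867691769077366
(0.007, 0, 0.022) [314.46959293 239.43740174] 0.20974063351678485
(222, 280) [-0.03750012 -0.00355946 -0.0294801 ] [14 12 12]
(222, 250) [-0.02939623  0.00941201 -0.03019348] [16 16 16]
(215, 260) [-0.04120695  0.00952028 -0.03158279] [16 15 17]
(214, 300) [-0.1117566   0.03295437 -0.01699115] [60 60 61]
(345, 262) [-0.04339095  0.00952632  0.0314691 ] [14 14 14]
(345, 250) [-0.02909314  0.00926006  0.03415608] [17 16 16]
(279, 200) [ 0.00461674  0.02682808 -0.00053518] [26 25 26]
(279, 268) [ 0.00476736 -0.01902147 -0.00062145] [22 20 23]
(200, 300) [-0.1106464   0.03224825 -0.02096466] [60 60 60]
```

Run:
```python
from h import *
z=np.load("w2.npz");im,d=z["im"],z["d"]
c=cv2.resize(im[170:340,180:380],None,fx=4,fy=3.5,interpolation=cv2.INTER_CUBIC);c=np.clip(c.astype(float)*2.2,0,255).astype(np.uint8);save("c2",c)
P=dict(K=z["K"],k1=float(z["k1"]),cam_to_world=z["T"]);W=cloud(P,d)
s=readout.get_state();M=R.from_rotvec(s["tool_rot"]).as_matrix()
Q=(W-s["position"])@M
for r in range(205,300,8): print(r,[tuple(int(round(v*1000)) for v in Q[r,c]) for c in (205,213,220,228,236)])
```

```text
205 [(17, 20, -49), (17, 20, -43), (17, 20, -39), (17, 20, -34), (16, 20, -29)]
213 [(17, 14, -49), (16, 14, -44), (17, 14, -39), (18, 14, -34), (-187, 82, 1)]
221 [(18, 8, -50), (17, 8, -44), (17, 9, -39), (17, 9, -34), (16, 9, -29)]
229 [(17, 3, -50), (16, 3, -44), (16, 3, -40), (17, 3, -35), (17, 3, -29)]
237 [(17, -3, -50), (16, -2, -45), (16, -2, -40), (16, -2, -35), (17, -3, -29)]
245 [(16, -8, -50), (-25, 10, -36), (16, -8, -40), (17, -9, -35), (17, -8, -30)]
253 [(-35, 10, -38), (-32, 9, -34), (-33, 9, -31), (16, -14, -35), (17, -14, -30)]
261 [(-187, 82, 1), (-42, 9, -32), (-38, 7, -30), (16, -20, -35), (17, -21, -30)]
269 [(-51, 9, -34), (-50, 9, -31), (-40, 4, -30), (16, -26, -36), (16, -26, -30)]
277 [(-57, 9, -33), (-53, 7, -30), (-41, 0, -30), (18, -33, -36), (16, -32, -31)]
285 [(-63, 9, -32), (-54, 3, -30), (-43, -4, -30), (17, -39, -36), (17, -39, -31)]
293 [(-107, 32, -20), (-108, 33, -18), (-108, 32, -16), (-108, 33, -14), (-108, 33, -12)]
```

View pics/c2.png

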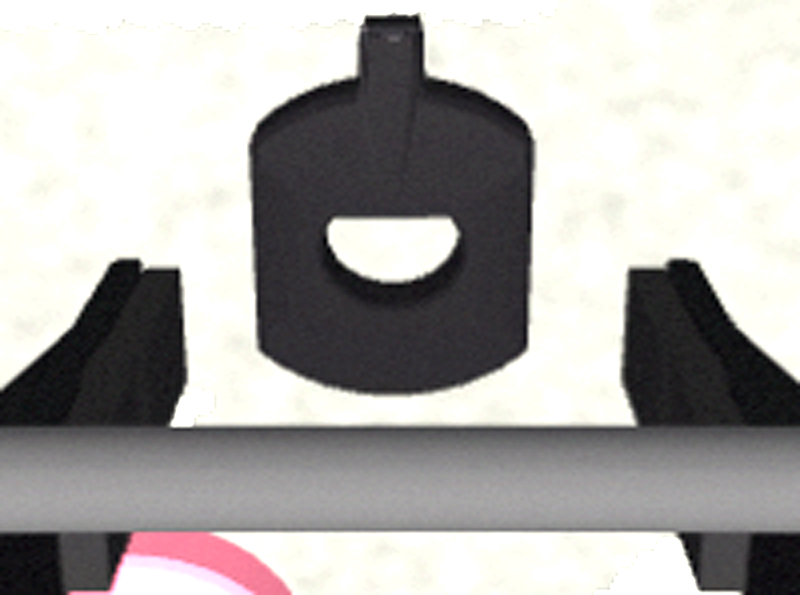

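Run:
```python
from h import *
print({k:getattr(ctrl,k) for k in dir(ctrl) if not k.startswith("_")})
P=viewer.camera_params("side");im,d=viewer.get_image("side");W=cloud(P,d)
c=cv2.resize(im[130:280,270:470],None,fx=4,fy=4,interpolation=cv2.INTER_CUBIC);save("s2",c)
K=np.array(P["K"]);T=np.linalg.inv(P["cam_to_world"]);s=readout.get_state();M=R.from_rotvec(s["tool_rot"]).as_matrix()
for t in [(.011,0,-.03),(.011,0,.03),(-.03,0,-.03),(-.03,0,.03)]:
    c=T[:3,:3]@(s["position"]+M@np.array(t))+T[:3,3];x=c[:2]/c[2];x=x*(1+P["k1"]*(x@x));px=K[:2,:2]@x+K[:2,2];print(t,px,(px-[270,130])*4)
```

```text
{'MotionError': <class 'bench.MotionError'>, 'finger_overhang': 0.011}
(0.011, 0, -0.03) [341.61713896 203.43079095] [286.46855584 293.72316381]
(0.011, 0, 0.03) [348.60565548 189.98359604] [314.42262191 239.93438415]
(-0.03, 0, -0.03) [343.2004959  192.31452209] [292.8019836  249.25808835]
(-0.03, 0, 0.03) [350.3107061 178.9013698] [321.24282441 195.60547919]
```

View pics/s2.png

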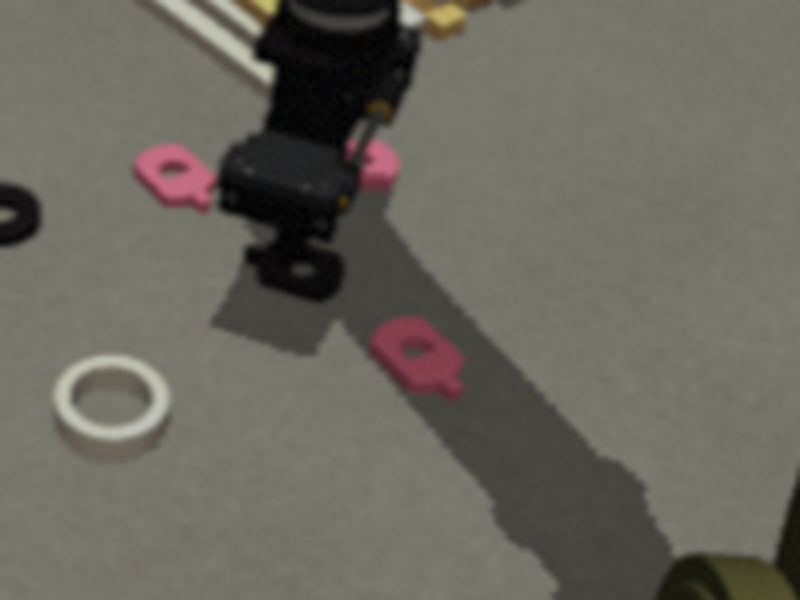

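The wrist crop and the side view agree that the visible fingertips end about 27–30 mm behind the reported TCP. The stated overhang says 11 mm ahead, so the tips are still about 40 mm over the bench. I'll go down in small steps while watching force and picture.

```bash
python3 -m creep '[{"linear":[0.012,0.001,-0.001],"twist":[0,0,0],"fingers":-0.3},{"linear":[0.018,0.001,-0.001],"twist":[0,0,0],"fingers":-0.3},{"linear":[0.022,0.001,-0.001],"twist":[0,0,0],"fingers":-0.3},{"linear":[0.022,0.001,-0.001],"twist":[0,0,0],"fingers":-0.3}]'
python3 - <<'E'
from h import *
st()
P=viewer.camera_params("wrist");im,d=viewer.get_image("wrist");np.savez("w3.npz",im=im,d=d,K=P["K"],k1=P["k1"],T=P["cam_to_world"]);st()
c=cv2.resize(im[170:340,180:380],None,fx=4,fy=3.5,interpolation=cv2.INTER_CUBIC);c=np.clip(c.astype(float)*2.2,0,255).astype(np.uint8);save("c3",c)
E
```

```text
time: 2.65
position: [0.4504, -0.2727, -0.0098]
tool_rot: [0.943, 1.359, -0.943]
ft_force: [-0.5, 0.9, -0.1]
grip_width: 0.647
2.65 pos [ 0.4504 -0.2727 -0.0098] x [-0.002  0.001 -1.   ] z yaw -69.57 F [-0.46  0.92 -0.15] w 0.647 q [ 0.84  0.29 -0.39  1.96  0.14  0.92 -0.83]
2.7 pos [ 0.4508 -0.2729 -0.0093] x [-0.001  0.001 -1.   ] z yaw -69.57 F [0.15 0.31 0.82] w 0.655 q [ 0.84  0.29 -0.39  1.96  0.14  0.92 -0.83]
```

View pics/c3.png

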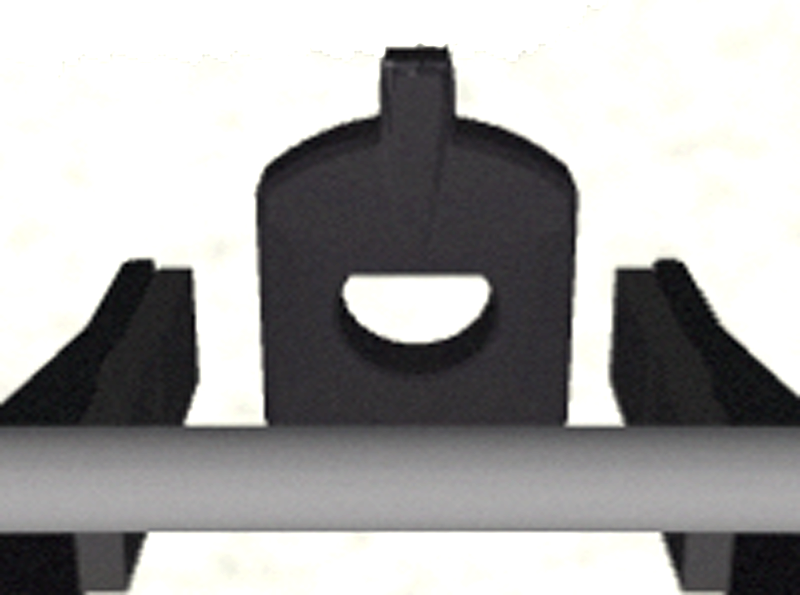

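Force is still zero at TCP z = -9 mm, so the tips really are higher than stated. Knob centre is at crop column 417 and the finger centre at 403, so the offset is about 2 mm towards tool +z. I'll go further down gently.

```bash
python3 -m creep '[{"linear":[0.006,0,0.002],"twist":[0,0,0],"fingers":-0.3},{"linear":[0.01,0,0.002],"twist":[0,0,0],"fingers":-0.3},{"linear":[0.012,0,0.002],"twist":[0,0,0],"fingers":-0.3},{"linear":[0.012,0,0.002],"twist":[0,0,0],"fingers":-0.3}]'
python3 - <<'E'
from h import *
st()
P=viewer.camera_params("wrist");im,d=viewer.get_image("wrist");np.savez("w4.npz",im=im,d=d,K=P["K"],k1=P["k1"],T=P["cam_to_world"]);st()
im2,_=viewer.get_image("side")
a=cv2.resize(im[170:340,180:380],None,fx=2.6,fy=2.6,interpolation=cv2.INTER_CUBIC);a=np.clip(a.astype(float)*2.2,0,255).astype(np.uint8)
b=cv2.resize(im2[165:225,320:375],None,fx=5,fy=7.36,interpolation=cv2.INTER_CUBIC);b=np.clip(b.astype(float)*2,0,255).astype(np.uint8);b=cv2.resize(b,(275,442));save("c4",np.hstack([a,b]))
E
```

```text
time: 3.03
position: [0.4516, -0.2749, -0.0213]
tool_rot: [0.943, 1.358, -0.943]
ft_force: [0.1, 0.4, 0.6]
grip_width: 0.642
3.03 pos [ 0.4516 -0.2749 -0.0213] x [-0.001  0.001 -1.   ] z yaw -69.59 F [0.14 0.37 0.56] w 0.642 q [ 0.84  0.31 -0.39  1.96  0.15  0.9  -0.84]
3.08 pos [ 0.4518 -0.2751 -0.0209] x [-0.001  0.    -1.   ] z yaw -69.59 F [-0.27  1.42 -0.45] w 0.648 q [ 0.84  0.31 -0.39  1.96  0.15  0.9  -0.84]
```

View pics/c4.png

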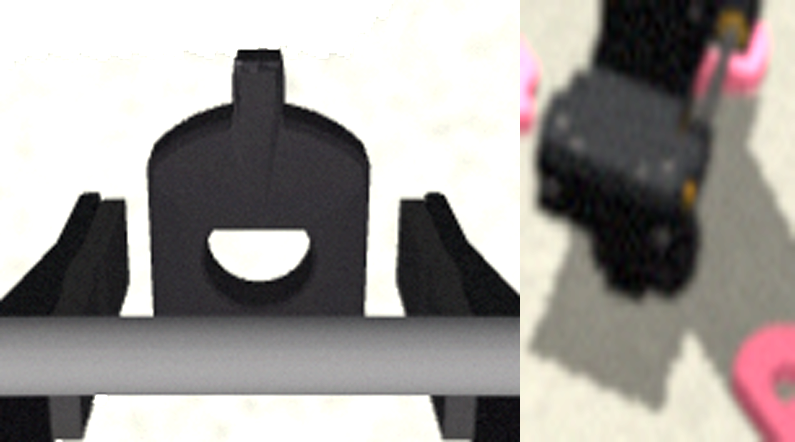

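```bash
python3 -m creep '[{"linear":[0.003,0,-0.0005],"twist":[0,0,0],"fingers":-0.3},{"linear":[0.005,0,-0.0005],"twist":[0,0,0],"fingers":-0.3},{"linear":[0.005,0,-0.0005],"twist":[0,0,0],"fingers":-0.3}]'
python3 -m creep '[{"linear":[0.002,0,0],"twist":[0,0,0],"fingers":-0.3},{"linear":[0.002,0,0],"twist":[0,0,0],"fingers":-0.3}]'
python3 - <<'E'
from h import *
st()
P=viewer.camera_params("wrist");im,d=viewer.get_image("wrist");np.savez("w5.npz",im=im,d=d,K=P["K"],k1=P["k1"],T=P["cam_to_world"]);st()
a=cv2.resize(im[170:340,180:380],None,fx=4,fy=3.5,interpolation=cv2.INTER_CUBIC);a=np.clip(a.astype(float)*2.2,0,255).astype(np.uint8)
save("c5",a)
E
```

```text
time: 3.38
position: [0.4518, -0.2747, -0.0258]
tool_rot: [0.943, 1.357, -0.943]
ft_force: [0.0, -0.1, -0.4]
grip_width: 0.65
time: 3.55
position: [0.452, -0.2748, -0.026]
tool_rot: [0.942, 1.357, -0.943]
ft_force: [-4.0, 2.4, 12.2]
grip_width: 0.653
3.55 pos [ 0.452  -0.2748 -0.026 ] x [-0.001 -0.    -1.   ] z yaw -69.58 F [-4.05  2.44 12.24] w 0.653 q [ 0.84  0.32 -0.39  1.96  0.15  0.89 -0.84]
3.6 pos [ 0.452  -0.2748 -0.026 ] x [-0.001 -0.    -1.   ] z yaw -69.58 F [-2.37  2.84 12.39] w 0.644 q [ 0.84  0.32 -0.39  1.96  0.15  0.89 -0.84]
```

View pics/c5.png

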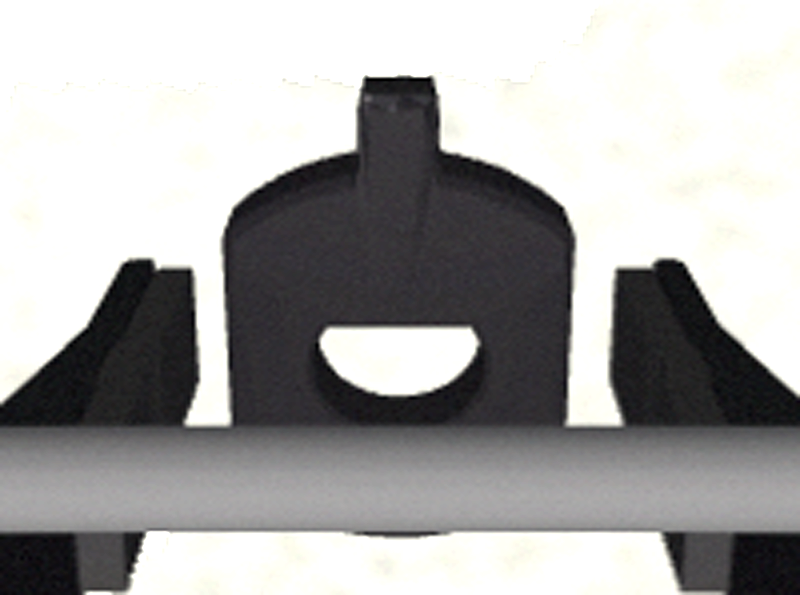

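Contact shows 12 N at TCP z = -26 mm, so the tips are really 26 mm behind the reported TCP. I'll back off 3.5 mm and close.

```bash
python3 -m creep '[{"linear":[-0.0035,0,0],"twist":[0,0,0],"fingers":-0.3},{"linear":[-0.0035,0,0],"twist":[0,0,0],"fingers":0},{"linear":[-0.0035,0,0],"twist":[0,0,0],"fingers":1},{"linear":[-0.0035,0,0],"twist":[0,0,0],"fingers":1},{"linear":[-0.0035,0,0],"twist":[0,0,0],"fingers":1},{"linear":[-0.0035,0,0],"twist":[0,0,0],"fingers":1},{"linear":[-0.0035,0,0],"twist":[0,0,0],"fingers":1}]' 50
python3 - <<'E'
from h import *
st()
P=viewer.camera_params("wrist");im,d=viewer.get_image("wrist");np.savez("w6.npz",im=im,d=d,K=P["K"],k1=P["k1"],T=P["cam_to_world"]);st()
a=cv2.resize(im[170:340,180:380],None,fx=4,fy=3.5,interpolation=cv2.INTER_CUBIC);a=np.clip(a.astype(float)*2.2,0,255).astype(np.uint8)
save("c6",a)
E
```

```text
time: 4.18
position: [0.4518, -0.2747, -0.0242]
tool_rot: [0.943, 1.357, -0.943]
ft_force: [0.3, 0.5, -0.6]
grip_width: 0.5
4.18 pos [ 0.4518 -0.2747 -0.0242] x [-0.  0. -1.] z yaw -69.58 F [ 0.33  0.48 -0.55] w 0.5 q [ 0.84  0.32 -0.39  1.96  0.15  0.89 -0.84]
4.23 pos [ 0.4518 -0.2747 -0.0242] x [-0.  0. -1.] z yaw -69.58 F [-0.36  0.29 -0.88] w 0.493 q [ 0.84  0.32 -0.39  1.96  0.15  0.89 -0.84]
```

View pics/c6.png

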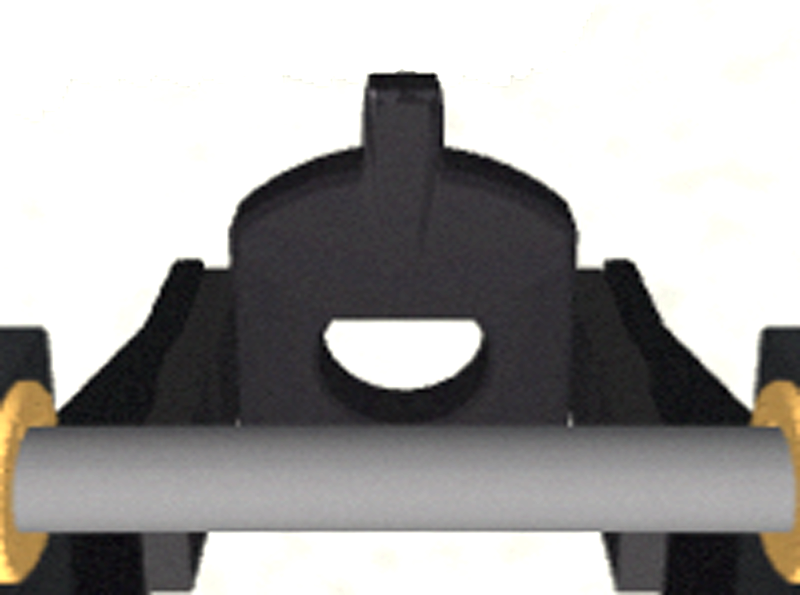

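Gripped at 43.5 mm opening, which matches the flats. Now lifting and heading for a viewing spot short of the spindle.

```bash
python3 -m creep '[{"linear":[-0.02,0,0],"twist":[0,0,0],"fingers":1},{"linear":[-0.05,0,0],"twist":[0,0,0],"fingers":1},{"linear":[-0.09,0,0],"twist":[0,0,0],"fingers":1},{"linear":[-0.13,0,0],"twist":[0,0,0],"fingers":1},{"linear":[-0.16,0,0],"twist":[0,0,0],"fingers":1},{"linear":[-0.16,0,0],"twist":[0,0,0],"fingers":1}]'
python3 - <<'E'
from h import *
st();goal([.47,.135,.135],-14+90)
im,d=viewer.get_image("wrist")
a=cv2.resize(im[170:340,180:380],None,fx=4,fy=3.5,interpolation=cv2.INTER_CUBIC);a=np.clip(a.astype(float)*2.2,0,255).astype(np.uint8)
save("c7",a)
E
```

```text
time: 4.73
position: [0.456, -0.2769, 0.1431]
tool_rot: [0.941, 1.344, -0.941]
ft_force: [0.5, -0.3, -0.5]
grip_width: 0.496
4.73 pos [ 0.456  -0.2769  0.1431] x [ 0.01  -0.007 -1.   ] z yaw -69.58 F [ 0.51 -0.28 -0.53] w 0.496 q [ 0.88  0.12 -0.41  1.81  0.05  1.21 -0.76]
linear [0.0053, 0.1567, -0.3812] twist [34.42, 0.45, -0.55]
```

View pics/c7.png

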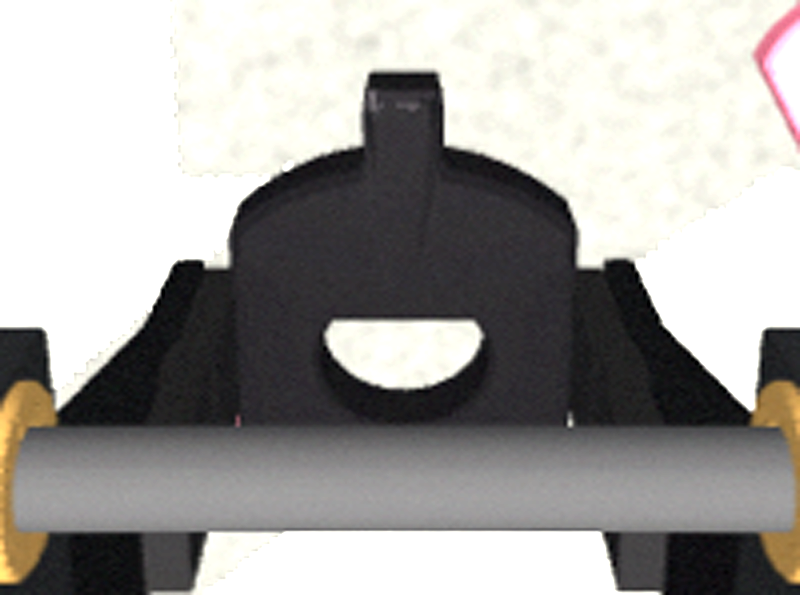

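The knob stays held square, same place in the picture as before. Moving to the viewing spot.

```bash
python3 -m creep '[{"linear":[0,0.157,-0.381],"twist":[34.4,0,0],"fingers":1},{"linear":[0,0.157,-0.381],"twist":[34.4,0,0],"fingers":1},{"linear":[0,0.157,-0.381],"twist":[34.4,0,0],"fingers":1},{"linear":[0,0.157,-0.381],"twist":[34.4,0,0],"fingers":1},{"linear":[0,0.157,-0.381],"twist":[34.4,0,0],"fingers":1},{"linear":[0,0.157,-0.381],"twist":[34.4,0,0],"fingers":1},{"linear":[0,0.157,-0.381],"twist":[34.4,0,0],"fingers":1},{"linear":[0,0.157,-0.381],"twist":[34.4,0,0],"fingers":1}]'
python3 - <<'E'
from h import *
st();goal([.47,.135,.135],-14+90)
E
```

```text
time: 5.45
position: [0.4617, 0.0478, 0.1345]
tool_rot: [1.386, 1.085, -1.389]
ft_force: [1.5, 0.4, -0.7]
grip_width: 0.499
5.45 pos [0.4617 0.0478 0.1345] x [-0.002 -0.    -1.   ] z yaw -104.01 F [ 1.52  0.39 -0.72] w 0.499 q [ 0.55 -0.01 -0.7   1.95 -0.01  1.2  -1.96]
linear [-0.0005, -0.0131, -0.0866] twist [-0.02, 0.05, 0.11]
```

```bash
python3 -m creep '[{"linear":[0,-0.013,-0.0866],"twist":[0,0,0],"fingers":1},{"linear":[0,-0.013,-0.0866],"twist":[0,0,0],"fingers":1},{"linear":[0,-0.013,-0.0866],"twist":[0,0,0],"fingers":1},{"linear":[0,-0.013,-0.0866],"twist":[0,0,0],"fingers":1},{"linear":[0,-0.013,-0.0866],"twist":[0,0,0],"fingers":1}]'
python3 - <<'E'
from h import *
st()
P=viewer.camera_params("wrist");im,d=viewer.get_image("wrist");save("w8",im);np.savez("w8.npz",im=im,d=d,K=P["K"],k1=P["k1"],T=P["cam_to_world"],pos=readout.get_state()["position"],rot=readout.get_state()["tool_rot"]);st()
E
```

```text
time: 5.87
position: [0.4705, 0.1327, 0.1346]
tool_rot: [1.384, 1.085, -1.389]
ft_force: [-0.1, -0.8, -1.6]
grip_width: 0.498
5.87 pos [0.4705 0.1327 0.1346] x [-0.003 -0.001 -1.   ] z yaw -103.93 F [-0.05 -0.82 -1.63] w 0.498 q [ 0.45  0.07 -0.79  1.9   0.05  1.2  -2.18]
5.92 pos [0.4708 0.1317 0.1348] x [-0.002 -0.001 -1.   ] z yaw -104.06 F [-0.27 -0.89 -0.83] w 0.499 q [ 0.45  0.07 -0.79  1.9   0.05  1.2  -2.18]
```

View pics/w8.png

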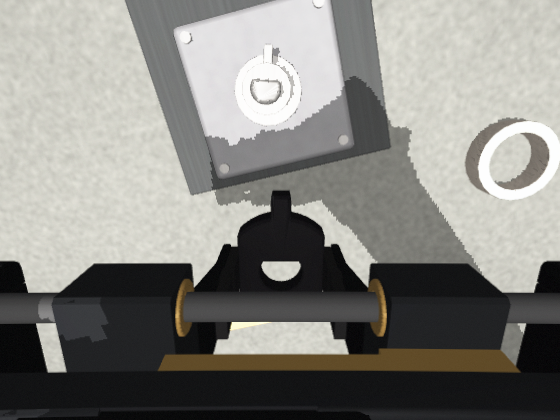

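The spindle is at (267,90), with its index finger at (268,50) and the D flat on the upper side, nearly parallel to the knob's nose at (281,200). Next I measure the spindle and the held knob.

Run:
```python
from h import *
z=np.load("w8.npz");im,d=z["im"],z["d"];P=dict(K=z["K"],k1=float(z["k1"]),cam_to_world=z["T"])
W=cloud(P,d);M=R.from_rotvec(z["rot"]).as_matrix();Q=(W-z["pos"])@M
sub=W[30:140,215:320].reshape(-1,3);px=np.stack(np.meshgrid(np.arange(215,320),np.arange(30,140)),-1).reshape(-1,2)
h,e=np.histogram(sub[:,2],bins=np.arange(.04,.115,.002));print([(round(a,3),int(b)) for a,b in zip(e,h) if b>20])
for lo,hi in [(.079,.089),(.097,.107)]:
    k=sub[(sub[:,2]>lo)&(sub[:,2]<hi)];print(lo,len(k),np.median(k,0),k.min(0),k.max(0))
    (c,r)=cv2.minEnclosingCircle(k[:,:2].astype(np.float32)*1000);print(" enc",c,r)
    # direction: tool frame
# fit: top D disc
c=cv2.resize(im[30:140,205:325],None,fx=6.5,fy=5.4,interpolation=cv2.INTER_CUBIC);save("c8",c)
# held knob
kq=Q[185:285,230:330].reshape(-1,3);kc=im[185:285,230:330].reshape(-1,3)
k=kq[(kc.max(1)<60)&(abs(kq[:,0]+.036)<.008)];print("knob top tool",len(k),np.median(k,0),k.min(0),k.max(0))
```

```text
[(np.float64(0.046), 1559), (np.float64(0.048), 5967), (np.float64(0.05), 600), (np.float64(0.052), 1218), (np.float64(0.054), 28), (np.float64(0.08), 364), (np.float64(0.082), 1093), (np.float64(0.084), 30), (np.float64(0.096), 83), (np.float64(0.098), 226), (np.float64(0.1), 326)]
0.079 1490 [0.56702402 0.11667043 0.08252392] [0.54585948 0.10304017 0.07937077] [0.58880076 0.13648631 0.08535809]
 enc (567.2753295898438, 117.73721313476562) 21.921533584594727
0.097 621 [0.56079157 0.12035648 0.10009355] [0.5526598  0.11011593 0.09705184] [0.56930563 0.12948517 0.10279546]
 enc (562.1431884765625, 119.77870178222656) 9.791512489318848
knob top tool 5449 [-0.03462605  0.0136838  -0.00096174] [-0.04399642 -0.01158907 -0.02720427] [-0.0280216   0.04003292  0.02459107]
```

View pics/c8.png

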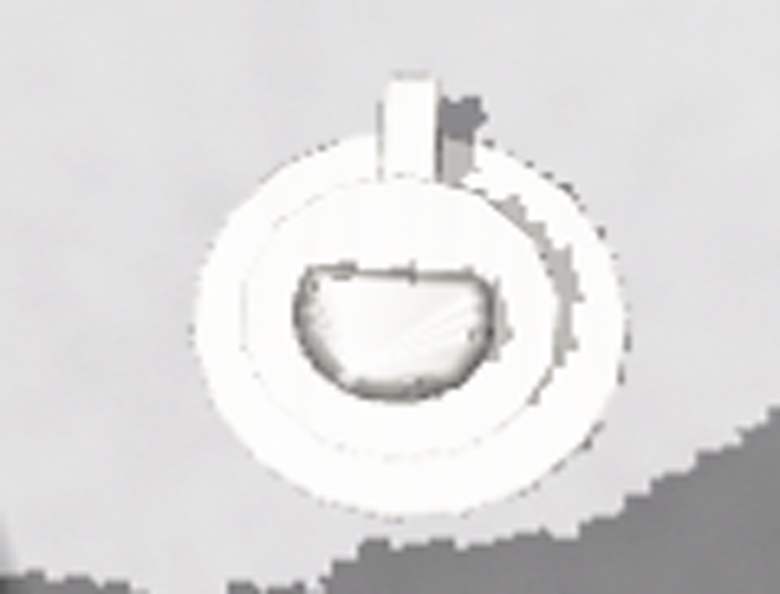

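Run:
```python
from h import *
from scipy.optimize import least_squares,minimize
z=np.load("w8.npz");im,d=z["im"],z["d"];P=dict(K=z["K"],k1=float(z["k1"]),cam_to_world=z["T"])
W=cloud(P,d);M=R.from_rotvec(z["rot"]).as_matrix();Q=(W-z["pos"])@M
sub=W[30:140,215:320];m=(sub[...,2]>.079)&(sub[...,2]<.0895)
p=sub[m]*1000
c0=np.array([562,119.8])
for it in range(3):
    v=p[:,:2]-c0;a=np.arctan2(v[:,1],v[:,0]);r=np.hypot(*v.T)
    bins=np.round(a/np.radians(10)).astype(int);pts=[]
    for b in np.unique(bins):
        rr=np.where(bins==b)[0];i=rr[np.argsort(r[rr])[-3:]];pts.append(p[i,:2].mean(0))
    pts=np.array(pts);f=least_squares(lambda t:np.hypot(pts[:,0]-t[0],pts[:,1]-t[1])-t[2],[*c0,17],loss="soft_l1",f_scale=.4);c0=f.x[:2]
print("shoulder circle",f.x)
far=p[np.hypot(*(p[:,:2]-c0).T)>18.5];print("finger",len(far),far.mean(0),"yaw",np.degrees(np.arctan2(*(far[:,:2].mean(0)-c0)[::-1])))
t=sub[sub[...,2]>.0955]*1000
# top D fit: disc r10 with flat at 5, taper
g=np.round(t[:,:2]/1).astype(int)
H=set(map(tuple,g));lo=g.min(0)-6;hi=g.max(0)+7
X,Y=np.meshgrid(np.arange(lo[0],hi[0]),np.arange(lo[1],hi[1]),indexing='ij');occ=np.array([(a,b) in H for a,b in zip(X.ravel(),Y.ravel())],float)
best=None
for y0 in (-40,-25,-14,0,20):
  for r0 in(9,10):
    def F(q):
        a=np.radians(q[2]);x=(X-q[0]).ravel();y=(Y-q[1]).ravel();u=np.cos(a)*x+np.sin(a)*y
        s=1/(1+np.exp(-(r0-np.hypot(x,y))*3))/(1+np.exp(-(r0-5-u)*3));return ((s-occ)**2).sum()
    o=minimize(F,[*c0,y0],method="Nelder-Mead",options=dict(initial_simplex=[[*c0,y0],[c0[0]+3,c0[1],y0],[c0[0],c0[1]+3,y0],[*c0,y0+15]]))
    if best is None or o.fun<best.fun:best=o;br=r0
print("D fit",best.x,best.fun,br)
# held knob: flat edge of hole, nose, sides in tool frame
kq=Q[180:300,225:335];kc=im[180:300,225:335].max(-1)
mk=(kc<60)&(kq[...,0]>-.040)&(kq[...,0]<-.030);k=kq[mk]*1000
nose=k[k[:,1]>32];print("nose",nose.mean(0),nose[:,2].min(),nose[:,2].max(),nose[:,1].max())
for y in range(-8,44,4):
    s=k[abs(k[:,1]-y)<1];  print(y,len(s),s[:,2].min().round(1) if len(s) else '',s[:,2].max().round(1) if len(s) else '')
col=k[abs(k[:,2])<6];hh=np.histogram(col[:,1],bins=np.arange(-14,14,1));print(list(zip(hh[1].tolist(),hh[0].tolist())))
```

```text
shoulder circle [562.4262174  119.76435098  16.38108722]
finger 134 [584.0951384  112.77605183  81.57322065] yaw -17.874684126828146
D fit [562.46000551 119.78807432 -17.66237363] 10.895210563232897 10
nose [-34.06247021  36.28854804  -0.72892341] -5.409544727749887 3.912357469516385 40.03156801242963
-8 220 -22.4 21.1
-4 166 -22.4 21.2
0 159 -22.5 21.1
4 178 -22.4 21.1
8 370 -26.9 25.7
12 320 -28.1 26.3
16 315 -22.2 20.9
20 320 -22.1 20.7
24 279 -17.8 16.4
28 147 -10.5 9.3
32 81 -5.4 3.9
36 77 -5.4 3.9
40 61 -4.9 3.4
[(-14, 4), (-13, 38), (-12, 62), (-11, 22), (-10, 1), (-9, 0), (-8, 0), (-7, 0), (-6, 0), (-5, 0), (-4, 0), (-3, 0), (-2, 0), (-1, 0), (0, 0), (1, 0), (2, 0), (3, 0), (4, 0), (5, 13), (6, 37), (7, 44), (8, 41), (9, 39), (10, 41), (11, 41), (12, 49)]
```

Two fits agree: the axis is at (0.5624, 0.1198) and the yaw is -17.7°. The knob in hand is at about (y -0.6, z -0.7) mm and square to the tool. The shoulder measures 82–84 mm and the shaft top 100–102 mm, as given.

Run:
```python
from h import *
st();goal([.5628,.1190,.095],-17.7+90)
```

```text
5.92 pos [0.4708 0.1317 0.1348] x [-0.002 -0.001 -1.   ] z yaw -104.06 F [-0.27 -0.89 -0.83] w 0.499 q [ 0.45  0.07 -0.79  1.9   0.05  1.2  -2.18]
linear [0.0395, 0.0924, -0.0101] twist [3.64, 0.09, 0.11]
```

```bash
python3 -m creep '[{"linear":[0,0.035,-0.004],"twist":[3.6,0,0],"fingers":1},{"linear":[0.005,0.07,-0.008],"twist":[3.6,0,0],"fingers":1},{"linear":[0.015,0.0924,-0.01],"twist":[3.6,0,0],"fingers":1},{"linear":[0.028,0.0924,-0.01],"twist":[3.6,0,0],"fingers":1},{"linear":[0.039,0.0924,-0.01],"twist":[3.6,0,0],"fingers":1},{"linear":[0.039,0.0924,-0.01],"twist":[3.6,0,0],"fingers":1},{"linear":[0.039,0.0924,-0.01],"twist":[3.6,0,0],"fingers":1}]'
python3 - <<'E'
from h import *
st()
P=viewer.camera_params("wrist");im,d=viewer.get_image("wrist");st();save("w9",im);np.savez("w9.npz",im=im,d=d,K=P["K"],k1=P["k1"],T=P["cam_to_world"],pos=readout.get_state()["position"],rot=readout.get_state()["tool_rot"])
a=cv2.resize(im[160:310,190:370],None,fx=4.4,fy=4,interpolation=cv2.INTER_CUBIC);a=np.clip(a.astype(float)*2,0,255).astype(np.uint8);save("c9",a)
goal([.5628,.1190,.084],-17.7+90)
E
```

```text
time: 6.5
position: [0.5618, 0.1199, 0.0959]
tool_rot: [1.429, 1.049, -1.435]
ft_force: [0.3, -0.1, 0.1]
grip_width: 0.495
6.5 pos [0.5618 0.1199 0.0959] x [-0.003 -0.001 -1.   ] z yaw -107.6 F [ 0.27 -0.09  0.12] w 0.495 q [ 0.38  0.32 -0.75  1.74  0.24  1.17 -2.31]
6.55 pos [0.5625 0.1204 0.097 ] x [-0.001 -0.001 -1.   ] z yaw -107.57 F [-0.62 -0.28  0.16] w 0.499 q [ 0.38  0.32 -0.75  1.74  0.24  1.17 -2.31]
linear [0.013, 0.0007, 0.0012] twist [0.13, 0.06, 0.03]
```

View pics/c9.png

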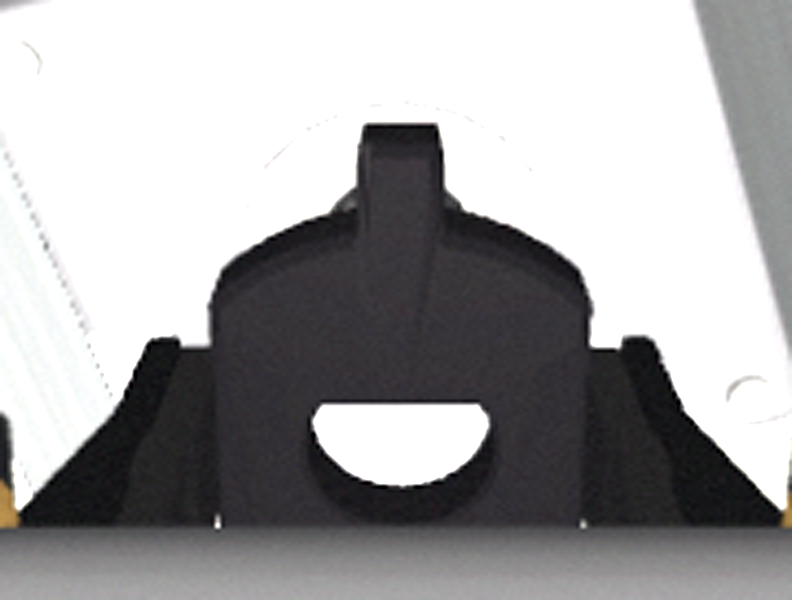

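The view looks centred: the edges of the part behind are symmetric about the nose (345 and 450 against 400). Lowering stepwise.

```bash
python3 -m creep '[{"linear":[0.007,0.0007,0.001],"twist":[0,0,0],"fingers":1},{"linear":[0.013,0.0007,0.001],"twist":[0,0,0],"fingers":1},{"linear":[0.017,0.0007,0.001],"twist":[0,0,0],"fingers":1},{"linear":[0.021,0.0007,0.001],"twist":[0,0,0],"fingers":1},{"linear":[0.023,0.0007,0.001],"twist":[0,0,0],"fingers":1},{"linear":[0.023,0.0007,0.001],"twist":[0,0,0],"fingers":1}]'
python3 - <<'E'
from h import *
st();print(readout.get_state()["torque"])
im,d=viewer.get_image("wrist");st()
a=cv2.resize(im[160:310,190:370],None,fx=4.4,fy=4,interpolation=cv2.INTER_CUBIC);save("c10",a)
E
```

```text
time: 7.05
position: [0.5632, 0.1197, 0.0733]
tool_rot: [1.43, 1.049, -1.433]
ft_force: [-0.7, 0.3, -0.4]
grip_width: 0.498
7.05 pos [0.5632 0.1197 0.0733] x [-0.002  0.    -1.   ] z yaw -107.56 F [-0.73  0.3  -0.36] w 0.498 q [ 0.37  0.35 -0.74  1.76  0.26  1.13 -2.33]
[ 0.08740401  0.26151944 -0.02658188]
7.1 pos [0.5633 0.1198 0.0735] x [-0.001  0.    -1.   ] z yaw -107.56 F [-1.69  0.42 -1.09] w 0.499 q [ 0.37  0.35 -0.74  1.76  0.26  1.13 -2.33]
```

View pics/c10.png

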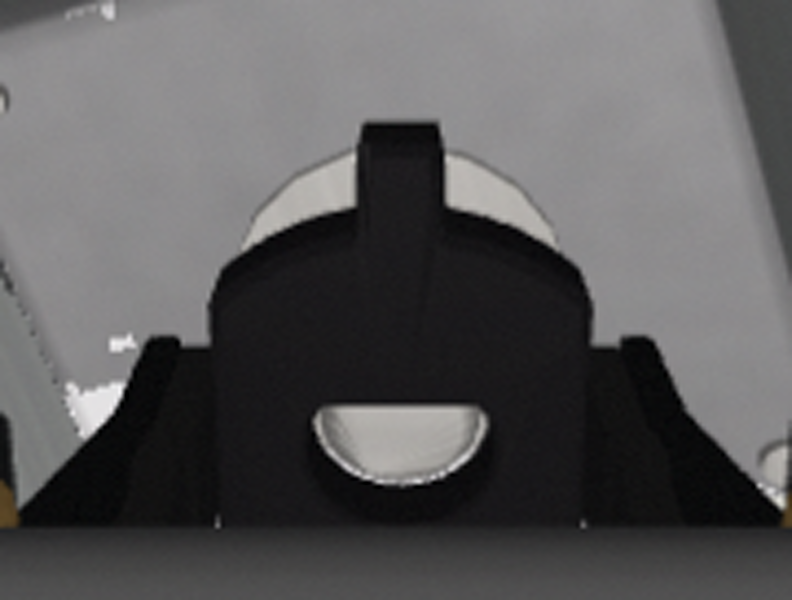

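The tapered shaft shows inside the hole at (400,440) and there is no force, so the knob has started on. Continuing to the shoulder.

```bash
python3 -m creep '[{"linear":[0.003,0,0],"twist":[0,0,0],"fingers":1},{"linear":[0.006,0,0],"twist":[0,0,0],"fingers":1},{"linear":[0.009,0,0],"twist":[0,0,0],"fingers":1},{"linear":[0.011,0,0],"twist":[0,0,0],"fingers":1},{"linear":[0.011,0,0],"twist":[0,0,0],"fingers":1}]'
python3 - <<'E'
from h import *
st();print(readout.get_state()["torque"])
E
```

```text
time: 7.52
position: [0.5631, 0.1199, 0.0622]
tool_rot: [1.431, 1.05, -1.433]
ft_force: [-3.1, 1.7, -1.9]
grip_width: 0.501
7.52 pos [0.5631 0.1199 0.0622] x [-0.002  0.    -1.   ] z yaw -107.56 F [-3.08  1.67 -1.91] w 0.501 q [ 0.37  0.36 -0.74  1.77  0.27  1.11 -2.34]
[0.33102343 0.87046835 0.01938039]
```

```bash
python3 -m creep '[{"linear":[0.001,-0.0006,0],"twist":[0,0,0],"fingers":1},{"linear":[0.003,-0.0006,0],"twist":[0,0,0],"fingers":1},{"linear":[0.005,-0.0006,0],"twist":[0,0,0],"fingers":1},{"linear":[0.007,-0.0006,0],"twist":[0,0,0],"fingers":1},{"linear":[0.009,-0.0006,0],"twist":[0,0,0],"fingers":1},{"linear":[0.009,-0.0006,0],"twist":[0,0,0],"fingers":1}]'
python3 - <<'E'
from h import *
st();print(readout.get_state()["torque"])
E
```

```text
time: 8.02
position: [0.5632, 0.1198, 0.0546]
tool_rot: [1.431, 1.048, -1.432]
ft_force: [-6.7, -0.9, 9.1]
grip_width: 0.497
8.02 pos [0.5632 0.1198 0.0546] x [-0. -0. -1.] z yaw -107.58 F [-6.72 -0.95  9.05] w 0.497 q [ 0.36  0.37 -0.74  1.78  0.27  1.1  -2.34]
[ 0.10140598  1.54101594 -0.0017519 ]
```

```bash
python3 -m creep '[{"linear":[0.001,-0.001,0],"twist":[0,0,0],"fingers":1},{"linear":[0.003,-0.001,0],"twist":[0,0,0],"fingers":1},{"linear":[0.004,-0.001,0],"twist":[0,0,0],"fingers":1},{"linear":[0.004,-0.001,0],"twist":[0,0,0],"fingers":1}]'
python3 - <<'E'
from h import *
st();print(readout.get_state()["torque"])
im,d=viewer.get_image("wrist");st()
a=cv2.resize(im[160:310,190:370],None,fx=4.4,fy=4,interpolation=cv2.INTER_CUBIC);save("c11",a)
E
```

```text
time: 8.35
position: [0.5632, 0.1199, 0.0518]
tool_rot: [1.432, 1.046, -1.431]
ft_force: [-6.7, -0.1, 11.6]
grip_width: 0.496
8.35 pos [0.5632 0.1199 0.0518] x [ 0.001 -0.001 -1.   ] z yaw -107.59 F [-6.74 -0.15 11.55] w 0.496 q [ 0.36  0.37 -0.73  1.79  0.28  1.09 -2.35]
[-0.17585811  1.53384436  0.057099  ]
8.4 pos [0.5632 0.1198 0.0518] x [ 0.002 -0.001 -1.   ] z yaw -107.6 F [-6.61 -0.92 12.06] w 0.498 q [ 0.36  0.37 -0.73  1.79  0.28  1.09 -2.35]
```

View pics/c11.png

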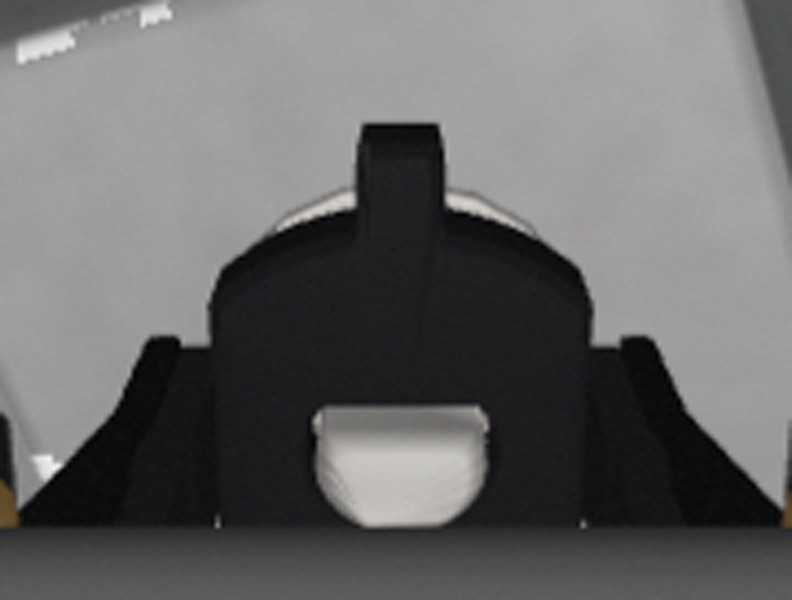

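```bash
python3 -m creep '[{"linear":[0.002,-0.0005,0],"twist":[0,0,0],"fingers":1},{"linear":[0.004,-0.001,0],"twist":[0,0,0],"fingers":1},{"linear":[0.004,-0.001,0],"twist":[0,0,0],"fingers":1},{"linear":[0.004,-0.001,0],"twist":[0,0,0],"fingers":1}]'
python3 - <<'E'
from h import *
st();print(readout.get_state()["torque"])
E
```

```text
time: 8.73
position: [0.5634, 0.1198, 0.0514]
tool_rot: [1.432, 1.043, -1.43]
ft_force: [-13.3, -4.2, 33.0]
grip_width: 0.497
8.73 pos [0.5634 0.1198 0.0514] x [ 0.004 -0.003 -1.   ] z yaw -107.61 F [-13.26  -4.21  33.02] w 0.497 q [ 0.36  0.37 -0.73  1.79  0.28  1.09 -2.35]
[-0.84640388  3.15584807  0.01518164]
```

It is against the stop: z no longer falls while the force rises from 12 to 33 N, and TCP z 51.4 mm fits the expected 52 mm. Easing the push a little, then verifying.

```bash
python3 -m creep '[{"linear":[-0.002,0,0],"twist":[0,0,0],"fingers":1},{"linear":[-0.002,0,0],"twist":[0,0,0],"fingers":1},{"linear":[-0.002,0,0],"twist":[0,0,0],"fingers":1}]'
python3 - <<'E'
from h import *
st();print(readout.get_state()["torque"])
P=viewer.camera_params("wrist");im,d=viewer.get_image("wrist");st()
a=cv2.resize(im[160:310,190:370],None,fx=4.4,fy=4,interpolation=cv2.INTER_CUBIC);save("c12",a)
W=cloud(P,d)
k=W[170:265,235:325].reshape(-1,3);c=im[170:265,235:325].reshape(-1,3).max(1)
kn=k[(c<40)&(abs(k[:,2]-.088)<.01)];print("knob top",np.median(kn,0),len(kn))
A=np.c_[kn[:,:2],np.ones(len(kn))];print("plane",np.linalg.lstsq(A,kn[:,2],rcond=None)[0])
sh=k[(c>120)&(k[:,2]>.068)&(k[:,2]<.085)];print("shoulder z",np.median(sh,0),len(sh))
b=W[262:275,265:300].reshape(-1,3);print("shaft z",np.percentile(b[:,2],[5,50,95]))
im,d=viewer.get_image("side");save("c13",cv2.resize(im[150:300,110:310],None,fx=4,fy=4,interpolation=cv2.INTER_CUBIC))
E
```

```text
time: 8.98
position: [0.5633, 0.1198, 0.0516]
tool_rot: [1.433, 1.044, -1.429]
ft_force: [-9.0, -2.2, 20.5]
grip_width: 0.501
8.98 pos [0.5633 0.1198 0.0516] x [ 0.004 -0.002 -1.   ] z yaw -107.62 F [-9.   -2.2  20.46] w 0.501 q [ 0.36  0.37 -0.74  1.79  0.28  1.09 -2.35]
[-0.44205289  2.04244959  0.03329631]
9.03 pos [0.5633 0.1198 0.0516] x [ 0.004 -0.002 -1.   ] z yaw -107.62 F [-8.31 -2.54 20.78] w 0.495 q [ 0.36  0.37 -0.73  1.79  0.28  1.09 -2.35]
knob top [0.58050417 0.11225077 0.08643212] 4247
plane [-0.05142735  0.01747969  0.11402052]
shoulder z [0.56477693 0.11153528 0.08390471] 22
shaft z [0.0837588  0.08938848 0.09258295]
```

View pics/c12.png

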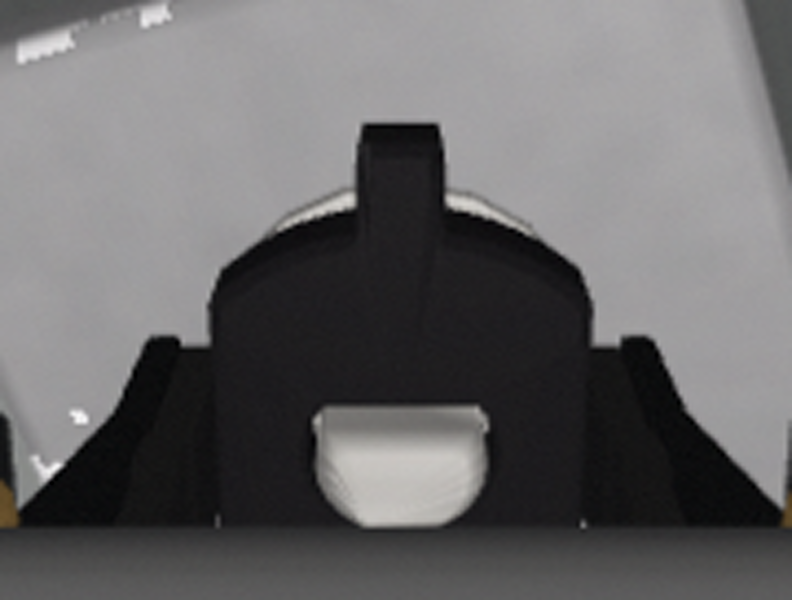

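View pics/c13.png

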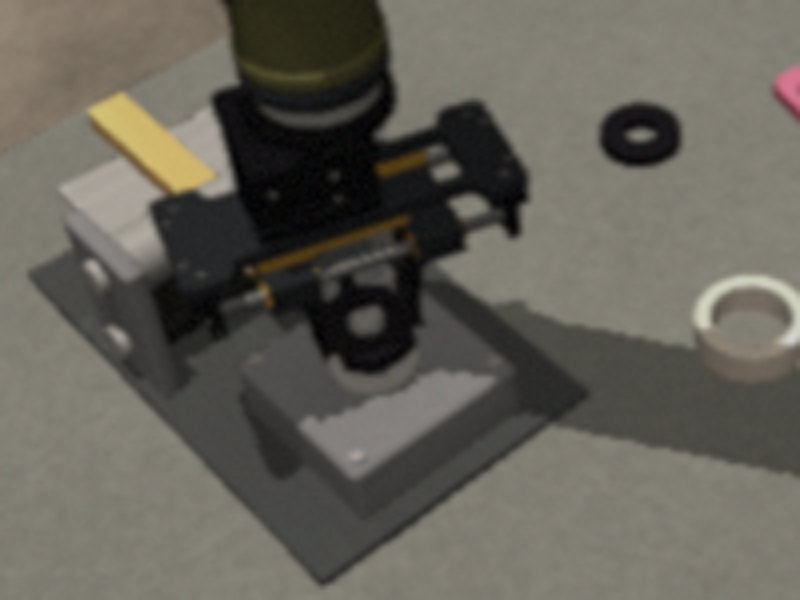

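Run:
```python
from h import *
z=np.load("w9.npz");im,d=z["im"],z["d"];P=dict(K=z["K"],k1=float(z["k1"]),cam_to_world=z["T"])
def f(P,im,d,z0):
    W=cloud(P,d);k=W[215:258,240:322].reshape(-1,3);c=im[215:258,240:322].reshape(-1,3).max(1)
    k=k[(c<40)&(abs(k[:,2]-z0)<.008)];A=np.c_[k[:,:2],np.ones(len(k))]
    for _ in range(3):
        s=np.linalg.lstsq(A,k[:,2],rcond=None)[0];r=abs(A@s-k[:,2])<.0015;A=A[r];k=k[r]
    print(s,np.median(k,0),len(k))
f(P,im,d,.131)
P=viewer.camera_params("wrist");im,d=viewer.get_image("wrist");f(P,im,d,.087);st()
```

```text
[-0.02158019  0.00659189  0.14240565] [0.57862802 0.1140193  0.1306842 ] 2824
[-0.02267602  0.00520709  0.09902471] [0.57997161 0.11402447 0.0864942 ] 2791
9.13 pos [0.5633 0.1198 0.0516] x [ 0.004 -0.002 -1.   ] z yaw -107.62 F [-9.06 -2.53 20.97] w 0.497 q [ 0.36  0.37 -0.73  1.79  0.28  1.09 -2.35]
```

Run:
```python
from h import *
print(job.close_job());st()
```

```text
the job is handed in; nothing more can be done
None
the job is handed in; nothing more can be done
```

I gripped the black D-hole knob across its flats at 50 N, turned it to the spindle's measured yaw of about -17.7° and pushed it onto the shaft and down to the stop. I then handed the job in at about 9.1 s with the gripper still holding it pressed. No verdict is reported.

**Last checks:**
- **Pressed in:** the wrist force was steady at about 20 N downwards. TCP z was 51.6 mm against about 52 mm expected with the spindle fully in. Adding force up to 33 N moved it only 0.4 mm more.
- **Seated and matched:** the knob top measured about 86.5 mm and the tilt under 0.03 rad. The D-shaft showed through the hole with the flats parallel.
- **Grip:** the opening was 43 mm, right for the 44 mm flats.
- **Other things:** the last side view showed the spacer, the tape roll and one pink look-alike in place. The wooden strip was outside that crop and I did not check it again, but the arm did not work near it.

**What disagreed:**
- **Fingertip position:** the fingertips sit about 26 mm behind the reported TCP, not 11 mm ahead as `ctrl.finger_overhang` says. I found this from the pictures and a 12 N touch on the bench, and used it from then on.
- **Sideways force:** about 9 N remained while pressing, and small shifts did not remove it.
- **Small slip:** over the final descent the camera saw the knob drop about 1 mm less than the TCP did. That is either measuring error or a slight slip in the grip.

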